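# Lay a jar on the labeller's rollers and ease the pressure arm down

## Task

Load the bench labeller: take the longer of the two bare jars lying in the grey tray, set it down gently (do not drop it) on its side along the two rollers with its glass base touching the stop plate, and let go of it while the pressure arm is still up. Then bring the sprung pressure arm down by its handle until its roller rests on the jar, easing it all the way so that it never snaps shut. Leave the other jars where they are.

Things in the scene. Friction and masses are not known exactly. Their poses are not given: they have to be found in the camera images.
- jar: the longer bare jar: amber glass, black lid, no label, lying on its side; 60 mm diameter, 95 mm long (glass of full diameter for 70 mm from the base, then a short neck and a 54 mm lid 19 mm long), about 0.3 kg. Origin on its axis at mid-length, 30 mm above what it lies on. +y points along the axis to the glass base (47.5 mm off), -y to the lid
- small_jar: the shorter bare jar, lying in the same tray (60 mm diameter, 65 mm long), to be left alone. Origin and axes as for the longer jar; base 32.5 mm from the origin
- jar_tray: grey plastic tray fixed to the table, 235 x 155 mm, rim 13 mm high. Origin under its centre. The jars lie along its y, lids to -y, on its floor (6 mm above the table) in two places 105 mm apart along x, each between two ribs 6 mm high that stop rolling; either jar may be the nearer
- labelled_jar_a: a finished jar with a paper label standing on the table (60 mm diameter, 95 mm high), to be left alone. Origin at the centre of its underside
- labelled_jar_b: another finished jar with a paper label standing on the table, same size, to be left alone. Origin at the centre of its underside
- cradle (a point): on the labeller, midway between its two level rubber rollers (24 mm diameter, 34 mm between axes, 150 mm long), where the axis of a jar lying on them comes to rest: 93 mm above the table, 38 mm above the rollers' axes. y runs along the rollers to the stop plate, x to the arm's hinge at the back, z up. The plates at the rollers' ends, 84 mm off each way, reach 69 mm above the table
- stop_face (a point): centre of the stop plate's face that the jar's base must touch, at the height of the jar's axis. Upright aluminium plate, 6 mm thick, across the rollers on the cradle's +y side, 71 to 105 mm above the table; the face looks to the cradle's -y. Clamped to a rod, at another place along the rollers in each run; it holds against a push below 25 N
- press_arm (a joint): pressure arm's angle about its hinge, rad: 0 level, its roller resting on a jar on the rollers (-0.14 with no jar); 1.8 up and back, as at the start. An over-centre spring holds it up above about 1.4; below that the spring and its weight drive it shut, with up to 7 N at the handle. Let go part-way it slams; bring it down below 4 rad/s
- handle (a point): middle of the pressure arm's handle, a black round bar, 14 mm diameter, parallel to the rollers, 170 mm from the hinge axis, with 112 mm free between the two flat bars of the arm's fork. The arm's press roller (24 mm diameter) lies 65 mm from it towards the hinge. 300 mm above the table with the arm up; 135 mm, and 65 mm in front of the jar's axis, with the arm level
- hinge_mid (a point): middle of the pressure arm's hinge axis, fixed on the labeller 105 mm behind the cradle (its +x), 135 mm above the table; the axis runs along the cradle's y. At angle q the handle is 170 cos q mm in front of it (cradle's -x) and 170 sin q mm above it
Not all that is in view belongs to the job. Leave any blue, pink or red look-alike of the jar alone.

How it is judged:
On the way:
1. the longer jar lies on its side on both rollers, its base at the stop plate, let go, with the pressure arm still up (x of jar in the frame of cradle between -0.004 and 0.004 m and z of jar in the frame of cradle between -0.004 and 0.004 m and angle between the y axis of jar and the y axis of cradle, either way round below 0.06 rad and y of stop_face in the frame of jar between 0.044 and 0.0515 m and linear speed of jar below 0.02 m/s and contact force between the fingers and jar below 0.05 N and value of joint press_arm above 1.4 rad), for 0.2 s.
At the end, for the whole second after the job is handed in: the longer jar lies at rest on the two rollers (axis within 4 mm of its resting place across the rollers and in height, within 0.06 rad of parallel), its base within 4 mm of the stop plate, and the pressure arm lies still on it (angle within 0.05 rad of level) (x of jar in the frame of cradle between -0.004 and 0.004 m and z of jar in the frame of cradle between -0.004 and 0.004 m and angle between the y axis of jar and the y axis of cradle, either way round below 0.06 rad and y of stop_face in the frame of jar between 0.044 and 0.0515 m and linear speed of jar below 0.02 m/s and contact force between the fingers and jar below 0.05 N and value of joint press_arm between -0.05 and 0.05 rad and velocity of joint press_arm between -0.1 and 0.1 rad/s); the robot touches nothing.
It fails at once if the pressure arm came down faster than 4 rad/s (let go or slammed) (velocity of joint press_arm below -4 rad/s).
It fails at once if the jar was let go more than 12 mm above its place on the rollers (height (world z) of jar above 0.106 m and contact force between the fingers and jar below 0.05 N).
It fails at once if another jar (small_jar) was moved by more than 30 mm (distance of small_jar from where it was at the start of the episode above 0.03 m).
It fails at once if another jar (labelled_jar_a) was moved by more than 30 mm (distance of labelled_jar_a from where it was at the start of the episode above 0.03 m).
It fails at once if another jar (labelled_jar_b) was moved by more than 30 mm (distance of labelled_jar_b from where it was at the start of the episode above 0.03 m).
It also fails if it takes over 64 s, if anything falls off the work surface, if the arm or the gripper's body presses on something with over 40 N, if the wrist force passes 120 N, or if a joint passes its speed limit or range.

## Robot

A 6-joint arm with a two-finger parallel gripper is mounted at the origin on the work surface. World frame = base frame: x ahead of the robot, y to its left, z up, the work surface at z = 0. Lengths are in m, angles in rad, forces in N, time in s.
With the tool pointing down it reaches from about 0.35 to 0.775 m from the base axis. Payload 7.3 kg.
Tool frame: the origin (TCP) lies midway between the tips of the shut fingers; the grasp point (between the pads) lies grasp_offset behind it (grasp_offset is the distance from the TCP to the grasp point, in m); z points along the fingers, y is the line along which they close (so a half turn about z gives the same grasp; the last joint's range is limited). The gripper opens to 92 mm and grips with 3 to 60 N. Pads are 19 mm wide; open, the fingers measure 130 mm over their backs; the gripper's body (75 mm by 190 mm) begins 47 mm behind the grasp point.
Start: joints at [-0.146, 0.342, 1.524, -0, 1.275, -0.146], TCP at [0.525, 0, 0.227] pointing down, gripper open.
Joint ranges: [-2.53, 2.53], [-0.77, 2.02], [0.04, 2.7], [-1, 4.14], [0.28, 2.66], [-3.11, 3.11]. Speed limits (rad/s): [2.57, 2.57, 3.14, 3.14, 3.14, 3.14].

## Interface

Orientations are given as [roll, pitch, yaw] about the fixed x, y, z axes, in that order (R = Rz(yaw) Ry(pitch) Rx(roll)).
In Python, from cell import * gives the robot as it stands.
- The arm moves only by the tool step_arm, never from a script. Its argument "plan" is a list of rows, each a list of 5 numbers: the closure, from -1 (fully open) to 1 (shut), then the shift along the tool's x, y, z in m, then the turn about the tool's z in rad. In form: [[hand, x, y, z, twist], ...]. A call has 1 to 20 rows; each row is the pose to reach, as a shift and turn from the pose commanded when the call began, along the tool's axes at that moment; what a row does not reach only later rows make up. A row lasts 1/8 s, in which the tool goes at most 62.5 mm and 10.7 degrees, less where a joint would pass 70% of its speed; a pose out of reach is approached as far as the arm can. A call with a gripper value outside its range is refused whole. The fingers move at their own pace and stop on an object; "grip_force" is the grip in N (left out, the last holds). Time passes only in rows, so rows that repeat a pose let the fingers close. It gives the time, the measured TCP pose, the force, the opening and the grip force at its end, in the units of the state.
- observe(): the state, without advancing time (a new reading comes with each control period).
- read_camera(name): name is "scene" or "side" or "wrist"; returns a dict with "img" (400x640x3 uint8, red, green, blue), "range_z" (400x640 float32, m along the optical axis (not along the pixel's ray), 0 where there is no reading), "fx", "fy", "cx", "cy" (pixels), "k1" (the pictures are not rectified: a ray, as slopes to the right and down, at radius r is drawn at 1 + k1 r^2 times it, then the intrinsics apply), "R" (3x3) and "t" (3): a world point X has camera coordinates R X + t; the wrist camera has in their place "T_tool_cam" (4x4, takes a point from camera to tool coordinates, whose origin is the TCP and whose axes are the flange's). Camera axes: x right, y down, z forward; pixel columns grow to the right and rows downward; lengths in m; the calibration is good to about 2 mm. A picture is of the moment at which its call begins: read the wrist's pose just before it.
- hand_in(): hands the job in; it is judged then, once.
The state is a dict: "time": time; "qpos": joint angles; "qvel": joint speeds; "joint_efforts": joint torques, N m; "tool_pos": TCP position; "tool_rot": TCP orientation; "contact_force": force on the tool from outside, world axes, zero at the start; "torque": the same for the moment, N m; "opening": finger opening in m; "grip_force": force on a finger pad.
Only numpy, scipy, OpenCV 4.12 (cv2) and the standard library are available. Lean on these libraries where they do the work, as an engineer would, in place of code of your own. Each camera call takes 0.05 s, during which the arm holds its last target. There are 200 camera calls.

## Working session

There is one attempt and no reset: what is moved stays moved. The work goes in short steps, Python scripts to look and compute and a tool call to move; the robot and the scene stay as the last step left them, time stands still between calls to the robot, and variables do not carry over. Pictures are saved under pics/ and viewed, at most 11 in all, crops included, and the job is handed in when it is done.

Besides the shell and the picture viewer there is one more tool, called in YAML: its name, and indented under it one key for each argument. step_arm: Moves the arm, as the interface text tells. Its arguments: {"type":"object","properties":{"plan":{"type":"array","items":{"type":"array","items":{"type":"number"}}},"grip_force":{"type":"number"}},"required":["plan"]}

```bash
mkdir -p pics; ls
python3 - <<'E'
from cell import *
import cv2,numpy as np
s=observe();print(s)
for n in("scene","side"):
    c=read_camera(n);cv2.imwrite(f"pics/{n}0.png",c["img"][:,:,::-1]);np.savez(f"pics/{n}0.npz",**c)
    print(n,c["fx"],c["fy"],c["cx"],c["cy"],c["k1"],c["R"],c["t"])
c=read_camera("wrist");print(c["T_tool_cam"])
E
```

```text
pics
{'time': 0.0, 'qpos': array([-1.45974756e-01,  3.42737165e-01,  1.52504361e+00, -9.20596006e-06,
        1.27541898e+00, -1.46009978e-01]), 'qvel': array([-0.00190117,  0.00031154,  0.00186785, -0.00213426,  0.00123834,
        0.00018684]), 'joint_efforts': array([ 7.61924657e-04, -4.31245601e+01, -2.44219762e+01,  7.17750052e-02,
        5.59406646e-02, -1.04314388e-04]), 'tool_pos': array([5.24573209e-01, 9.54269501e-05, 2.26028202e-01]), 'tool_rot': array([-3.14000137e+00, -2.25110637e-04,  1.57083406e+00]), 'contact_force': array([ 0.25795193,  0.01624183, -0.07917603]), 'torque': array([-0.02979999,  0.01645485, -0.002194  ]), 'grip_force': 0.0, 'opening': 0.09155375070715797}
scene 449.50220557962143 449.50220557962143 319.1095451016178 202.4223715005116 -0.05559231034682146 [[-0.39241077  0.91977099  0.00592566]
 [ 0.77554946  0.33433004 -0.53548713]
 [-0.49450665 -0.20553528 -0.8445226 ]] [ 0.17920027 -0.37271037  1.54167792]
side 477.8586757794885 477.8586757794885 308.4205365884345 193.67238038358136 -0.021098784641499252 [[ 0.74625285 -0.6652814  -0.02252439]
 [-0.39764343 -0.41839325 -0.81659463]
 [ 0.53384117  0.61834274 -0.57677193]] [-0.35698913  0.31021432  0.96256138]
[[ 2.97008749e-04 -9.64806108e-01 -2.62962136e-01  7.01931703e-02]
 [ 9.99999834e-01  4.16616987e-04 -3.99091352e-04  1.09588592e-03]
 [ 4.94600267e-04 -2.62961974e-01  9.64806072e-01 -1.57682699e-01]
 [ 0.00000000e+00  0.00000000e+00  0.00000000e+00  1.00000000e+00]]
```

View pics/scene0.png

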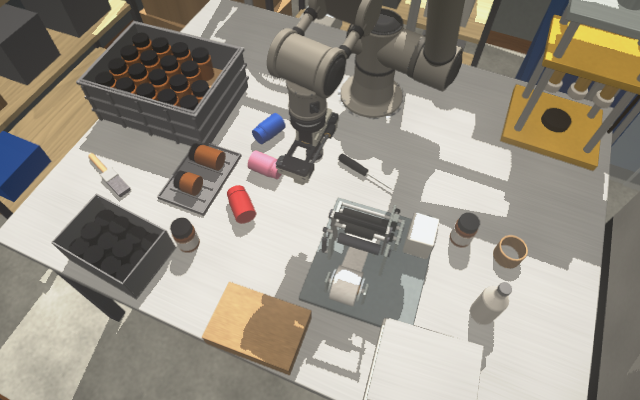

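View pics/side0.png

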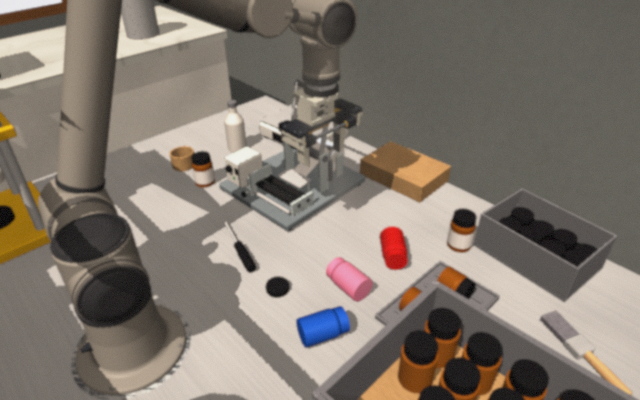

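The scene view shows the grey tray at about (200,175) with two bare amber jars at (207,156) and (188,182). The blue, pink and red look-alikes are at (268,127), (264,164) and (240,204). The labeller is at (365,250) with its arm up, and the labelled jars are at (183,235) and (465,230). Next I'll measure the jars and the labeller in 3D.

```bash
cat > h.py <<'E'
import numpy as np,cv2
def slopes(c,u,v):
    x=(np.asarray(u,float)-c["cx"])/c["fx"];y=(np.asarray(v,float)-c["cy"])/c["fy"];a,b=x.copy(),y.copy()
    for _ in range(8):
        f=1+c["k1"]*(a*a+b*b);a,b=x/f,y/f
    return np.stack([a,b,np.ones_like(a)],-1)
def pose(c,s=None):
    """R_wc, t_wc (camera->world)"""
    if "R" in c: return c["R"].T,-c["R"].T@c["t"]
    from scipy.spatial.transform import Rotation as Ro
    A=Ro.from_euler("xyz",s["tool_rot"]).as_matrix();T=c["T_tool_cam"]
    return A@T[:3,:3],A@T[:3,3]+s["tool_pos"]
def cloud(c,s=None):
    v,u=np.mgrid[:400,:640];R,t=pose(c,s);X=(slopes(c,u,v)*c["range_z"][...,None])@R.T+t
    X[c["range_z"]==0]=np.nan;return X
def onplane(c,uv,z,s=None):
    R,t=pose(c,s);d=slopes(c,*np.asarray(uv,float).T)@R.T;return t+d*((z-t[2])/d[:,2])[:,None]
def topview(img,X,x0,x1,y0,y1,res=.001,zmin=-1,zmax=9):
    """nearest-highest orthographic picture: rows = x falling, columns = y falling"""
    H,W=int((x1-x0)/res),int((y1-y0)/res);o=np.zeros((H,W,3),np.uint8)
    P=X.reshape(-1,3);C=img.reshape(-1,3);k=np.isfinite(P[:,2])&(P[:,2]>zmin)&(P[:,2]<zmax);P,C=P[k],C[k];i=np.argsort(P[:,2]);P,C=P[i],C[i]
    r=((x1-P[:,0])/res).astype(int);q=((y1-P[:,1])/res).astype(int);k=(r>=0)&(r<H)&(q>=0)&(q<W);o[r[k],q[k]]=C[k];return o
E
python3 - <<'E'
from h import *
c=dict(np.load("pics/scene0.npz"));X=cloud(c);im=c["img"]
hsv=cv2.cvtColor(im,cv2.COLOR_RGB2HSV)
for n,(u,v) in dict(jA=(207,156),jB=(188,182),la=(183,228),lb=(465,222)).items():
    m=np.zeros((400,640),bool);m[v-22:v+22,u-24:u+24]=1
    P=X[m&(hsv[...,0]<14)&(hsv[...,1]>120)]
    P=P[(P[:,2]>.02)&(P[:,2]<.12)]
    xy=P[:,:2];ctr=xy.mean(0);w,V=np.linalg.eigh(np.cov(xy.T));q=(xy-ctr)@V
    print(n,len(P),ctr.round(3),"zmax",np.percentile(P[:,2],98).round(3),"axis",V[:,1].round(3),"len",np.ptp(np.percentile(q[:,1],[2,98])).round(3),"wid",np.ptp(np.percentile(q[:,0],[2,98])).round(3))
# tray corners, labeller extents
print("tray/rollers probes")
for u,v in [(160,203),(193,141),(241,150),(206,213),(330,205),(402,205),(303,298),(415,325),(380,222),(346,290),(424,232)]:
    print((u,v),X[v,u].round(3))
a=cv2.resize(im[130:220,145:260],None,fx=5,fy=5,interpolation=3);b=cv2.resize(im[190:330,295:445],None,fx=4,fy=4,interpolation=3)
h=max(len(a),len(b));o=np.zeros((h,a.shape[1]+b.shape[1],3),np.uint8);o[:len(a),:a.shape[1]]=a;o[:len(b),a.shape[1]:]=b
o=cv2.resize(o,None,fx=.68,fy=.68,interpolation=cv2.INTER_AREA);print(o.shape);cv2.imwrite("pics/crop1.png",o[:,:,::-1])
E
```

```text
jA 425 [ 0.502 -0.349] zmax 0.068 axis [-0.998  0.057] len 0.125 wid 0.069
jB 244 [ 0.58  -0.347] zmax 0.069 axis [-0.994  0.11 ] len 0.108 wid 0.042<stdin>:8: RuntimeWarning: Mean of empty slice.
  ret = um.true_divide(
  avg = a.mean(axis, **keepdims_kw)
<stdin>:8: RuntimeWarning: Degrees of freedom <= 0 for slice
  c *= np.true_divide(1, fact)
  c *= np.true_divide(1, fact)
Traceback (most recent call last):
IndexError: index -1 is out of bounds for axis 0 with size 0
```

Run:
```python
from h import *
c=dict(np.load("pics/scene0.npz"));X=cloud(c);im=c["img"]
hsv=cv2.cvtColor(im,cv2.COLOR_RGB2HSV)
m=((hsv[...,0]<14)&(hsv[...,1]>120)&(X[...,2]>.02)&(X[...,2]<.12)).astype(np.uint8)
n,L,st,ce=cv2.connectedComponentsWithStats(m)
for i in range(1,n):
    if st[i,4]<40: continue
    P=X[L==i];xy=P[:,:2];w,V=np.linalg.eigh(np.cov(xy.T));q=(xy-xy.mean(0))@V
    print(ce[i].round(),st[i,4],xy.mean(0).round(3),"zmax",P[:,2].max().round(3),"axis",V[:,1].round(3),"len",np.ptp(q[:,1]).round(3),"wid",np.ptp(q[:,0]).round(3))
for u,v in [(160,203),(193,141),(241,150),(206,213),(330,205),(402,205),(303,298),(415,325),(380,222),(346,290),(424,232),(183,225),(466,217)]:
    print((u,v),X[v,u].round(3))
a=cv2.resize(im[130:220,145:260],None,fx=5,fy=5,interpolation=3);b=cv2.resize(im[190:330,295:445],None,fx=4,fy=4,interpolation=3)
h=max(len(a),len(b));o=np.zeros((h,a.shape[1]+b.shape[1],3),np.uint8);o[:len(a),:a.shape[1]]=a;o[:len(b),a.shape[1]:]=b
o=cv2.resize(o,None,fx=.68,fy=.68,interpolation=cv2.INTER_AREA);print(o.shape);cv2.imwrite("pics/crop1.png",o[:,:,::-1])
```

```text
[203.  74.] 143 [ 0.23  -0.509] zmax 0.12 axis [-1.    -0.013] len 0.095 wid 0.03
[207. 154.] 354 [ 0.488 -0.348] zmax 0.069 axis [-0.048  0.999] len 0.076 wid 0.052
[188. 180.] 215 [ 0.59  -0.348] zmax 0.071 axis [-0.995  0.098] len 0.054 wid 0.045
[239. 200.] 534 [ 0.59  -0.185] zmax 0.066 axis [0.679 0.734] len 0.097 wid 0.055
(160, 203) [ 0.66  -0.419 -0.004]
(193, 141) [ 0.451 -0.422  0.045]
(241, 150) [ 0.396 -0.292  0.002]
(206, 213) [ 0.637 -0.276 -0.002]
(330, 205) [0.474 0.041 0.002]
(402, 205) [0.39  0.233 0.001]
(303, 298) [0.768 0.089 0.025]
(415, 325) [ 0.714  0.37  -0.002]
(380, 222) [0.507 0.197 0.065]
(346, 290) [0.741 0.188 0.115]
(424, 232) [0.515 0.313 0.106]
(183, 225) [ 0.735 -0.263  0.095]
(466, 217) [0.422 0.403 0.096]
(381, 799, 3)
```

View pics/crop1.png

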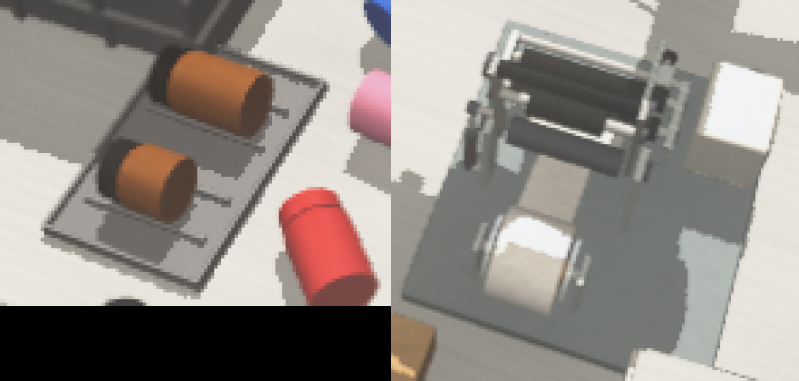

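The crop shows the jar at scene (207,156) with about 76 mm of full-diameter glass, and the one at (188,182) with about 45 mm. The first is therefore the longer bare jar; the blue, pink and red ones are decoys. Next I'll get the labeller geometry and the box clearance from the depth data.

Run:
```python
from h import *
cs=dict(np.load("pics/scene0.npz"));X=cloud(cs);cd=dict(np.load("pics/side0.npz"));Y=cloud(cd)
# box near tray
k=(X[...,0]>.36)&(X[...,0]<.62)&(X[...,1]<-.36)&(X[...,1]>-.6)&(X[...,2]>.075)&(X[...,2]<.2);P=X[k]
for a in np.arange(.36,.62,.03):
    q=P[(P[:,0]>=a)&(P[:,0]<a+.03)]
    if len(q): print("box x",a.round(2),"ymax",q[:,1].max().round(3),"z",np.median(q[:,2]).round(3))
def both(a,b,name):
    o=[]
    for c,Z in((cs,X),(cd,Y)): o.append(topview(c["img"],Z,.42,.82,0,.36,.001,a,b))
    return np.hstack(o)
o=np.vstack([both(.05,.11,0),]);o2=both(.11,.42,0)
o=cv2.resize(np.hstack([o,o2]),None,fx=.555,fy=1)
o=cv2.dilate(np.hstack([both(.045,.11,0)]),np.ones((2,2)))
o2=cv2.dilate(both(.11,.42,0),np.ones((2,2)))
o=cv2.resize(np.vstack([o,o2]),None,fx=.74,fy=.74);print(o.shape);cv2.imwrite("pics/top1.png",o[:,:,::-1])
k=(X[...,2]>.2)&(X[...,2]<.45)&(X[...,0]>.45)&(X[...,0]<.85)&(X[...,1]>.08)&(X[...,1]<.4)
v,u=np.where(k);print("high pts scene",len(v)); 
for z in np.arange(.2,.45,.02):
    q=X[k];q=q[(q[:,2]>=z)&(q[:,2]<z+.02)]
    if len(q):print(z.round(2),len(q),np.percentile(q[:,:2],[3,50,97],axis=0).round(3).tolist())
```

```text
box x 0.36 ymax -0.387 z 0.152
box x 0.39 ymax -0.385 z 0.153
box x 0.42 ymax -0.385 z 0.132
box x 0.45 ymax -0.39 z 0.129
(591, 533, 3)
high pts scene 960
0.2 16 [[0.644, 0.117], [0.65, 0.121], [0.657, 0.236]]
0.22 96 [[0.645, 0.116], [0.658, 0.176], [0.662, 0.236]]
0.24 363 [[0.641, 0.122], [0.652, 0.178], [0.662, 0.236]]
0.26 19 [[0.659, 0.118], [0.666, 0.122], [0.67, 0.238]]
0.28 46 [[0.663, 0.117], [0.669, 0.185], [0.675, 0.239]]
0.3 420 [[0.657, 0.116], [0.666, 0.177], [0.674, 0.24]]
```

View pics/top1.png

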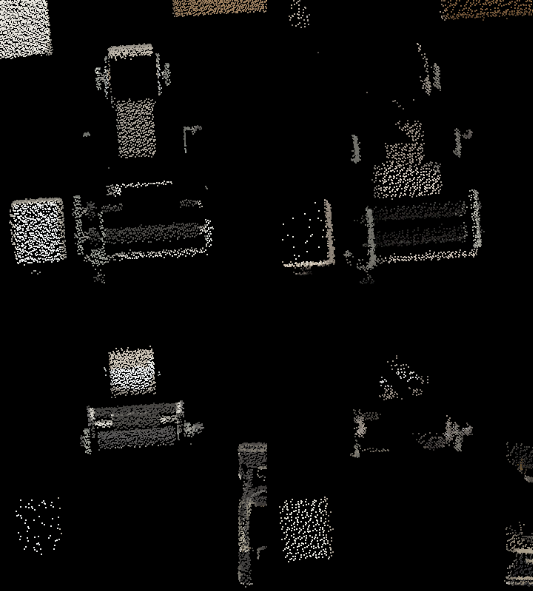

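The labeller's x axis runs roughly along world +x. The handle is near (0.666, 0.177, 0.300), so the cradle is near (0.52, 0.177). The crate reaches y≈-0.387 beside the jar's lid, so I'll grip nearer the base. Now I'll look at the jar from close up.

step_arm:
  plan:
    - [-1, -0.06, -0.01, -0.03, 0]
    - [-1, -0.12, -0.02, -0.03, 0]
    - [-1, -0.18, -0.025, -0.03, 0]
    - [-1, -0.24, -0.03, -0.03, 0]
    - [-1, -0.29, -0.035, -0.03, 0]
    - [-1, -0.33, -0.035, -0.03, 0]
    - [-1, -0.33, -0.035, -0.03, 0]
    - [-1, -0.33, -0.035, -0.03, 0]

```text
time: 1.15
tool_pos: [0.4899, -0.3294, 0.2563]
tool_rot: [-3.141, -0.001, 1.571]
contact_force: [1.3, 1.1, -0.8]
opening: 0.0917
grip_force: 0.0
```

Run:
```python
import cell
from cell import *
from h import *
print([ (n,getattr(cell,n)) for n in dir(cell) if 'grasp' in n.lower() or 'off' in n.lower()])
s=observe();c=read_camera("wrist");np.savez("pics/w1.npz",s_pos=s["tool_pos"],s_rot=s["tool_rot"],**c)
print(s["tool_pos"],s["tool_rot"],c["fx"])
X=cloud(c,s);im=c["img"];cv2.imwrite("pics/w1.png",im[:,:,::-1])
hsv=cv2.cvtColor(im,cv2.COLOR_RGB2HSV)
m=((hsv[...,0]<15)&(hsv[...,1]>110)&(X[...,2]>.012)&(X[...,2]<.1)).astype(np.uint8)
n,L,st,ce=cv2.connectedComponentsWithStats(m)
for i in range(1,n):
    if st[i,4]<200: continue
    P=X[L==i];ri=P[P[:,2]>.055]
    print(ce[i].round(),st[i,:],"zmax",np.percentile(P[:,2],99).round(4),"ridge x",ri[:,0].mean().round(4),"y",np.percentile(ri[:,1],[1,99]).round(4),"all x",np.percentile(P[:,0],[1,99]).round(4),"all y",np.percentile(P[:,1],[1,99]).round(4))
    b=ri[:,1]
    f=np.polyfit(ri[:,1],ri[:,0],1);print(" slope dx/dy",f[0].round(4))
    for a in np.arange(b.min(),b.max(),.015):
        q=P[(P[:,1]>=a)&(P[:,1]<a+.015)&(P[:,2]>.045)]
        if len(q)>30:
            A=np.c_[q[:,0],q[:,2],np.ones(len(q))];r=np.linalg.lstsq(A,-(q[:,0]**2+q[:,2]**2),rcond=None)[0];print("  circ y",a.round(3),(-r[0]/2).round(4),(-r[1]/2).round(4),np.sqrt(r[0]**2/4+r[1]**2/4-r[2]).round(4),len(q))
```

```text
[('grasp_offset', 0.0188)]
[ 0.48987096 -0.3294019   0.25629939] [-3.14102177e+00 -1.09855691e-03  1.57063049e+00] 302.00786655780286
[406.  48.] [ 359    0   93  100 4740] zmax 0.0605 ridge x 0.5892 y [-0.221  -0.1461] all x [0.5411 0.6294] all y [-0.231  -0.1405]
 slope dx/dy 0.7557
  circ y -0.226 0.5669 0.0378 0.0201 502
  circ y -0.211 0.5734 0.0154 0.0433 821
  circ y -0.196 0.5848 0.0128 0.0472 911
  circ y -0.181 0.5976 0.0122 0.0478 949
  circ y -0.166 0.6067 0.0232 0.0366 698
  circ y -0.151 0.6006 0.0521 0.0078 262
[319. 190.] [ 289  160   46   67 1343] zmax 0.0653 ridge x 0.4928 y [-0.388  -0.3114] all x [0.4526 0.5083] all y [-0.388  -0.3112]
 slope dx/dy 0.0135
  circ y -0.389 0.4824 0.0355 0.0282 209
  circ y -0.374 0.4812 0.0363 0.0294 218
  circ y -0.359 0.4809 0.0363 0.0293 224
  circ y -0.344 0.4806 0.0358 0.0296 225
  circ y -0.329 0.4802 0.0361 0.0295 225
  circ y -0.314 0.481 0.0482 0.0174 136
[395. 193.] [ 371  173   46   43 1094] zmax 0.0662 ridge x 0.5887 y [-0.3733 -0.3271] all x [0.5563 0.6087] all y [-0.3734 -0.3271]
 slope dx/dy -0.1862
  circ y -0.374 0.5854 0.0363 0.0278 237
  circ y -0.359 0.5847 0.036 0.0294 285
  circ y -0.344 0.5844 0.0363 0.0293 376
  circ y -0.329 0.5806 0.0505 0.0152 94
```

View pics/w1.png

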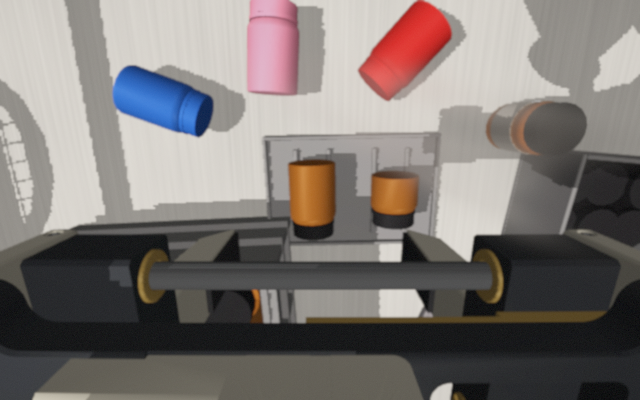

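The wrist view shows the longer jar at (313,195) and the small jar at (395,198). The jar's axis is at x=0.481, z=0.036, yaw about +0.03, and its base is at y≈-0.312. These fit the expected 36 mm height and 105 mm spacing. Next I'll view the labeller from above before picking.

step_arm:
  plan:
    - [-1, 0.06, 0, 0, 0]
    - [-1, 0.12, 0, 0, 0]
    - [-1, 0.18, 0, 0, 0]
    - [-1, 0.24, 0, 0, 0]
    - [-1, 0.3, 0, 0, 0]
    - [-1, 0.36, 0.01, 0, 0]
    - [-1, 0.42, 0.01, 0, 0]
    - [-1, 0.46, 0.01, 0, 0]
    - [-1, 0.46, 0.01, 0, 0]
    - [-1, 0.46, 0.01, 0, 0]

```text
time: 2.45
tool_pos: [0.4995, 0.1302, 0.2569]
tool_rot: [3.141, 0.0, 1.572]
contact_force: [0.5, 0.3, -0.2]
opening: 0.0916
grip_force: 0.0
```

Run:
```python
from cell import *
from h import *
s=observe();c=read_camera("wrist");np.savez("pics/w2.npz",s_pos=s["tool_pos"],s_rot=s["tool_rot"],**c)
cv2.imwrite("pics/w2.png",c["img"][:,:,::-1]);print(s["tool_pos"],s["tool_rot"],s["time"])
```

```text
[0.49950762 0.13023415 0.25689754] [3.14136066e+00 4.34128016e-04 1.57233359e+00] 2.45
```

View pics/w2.png

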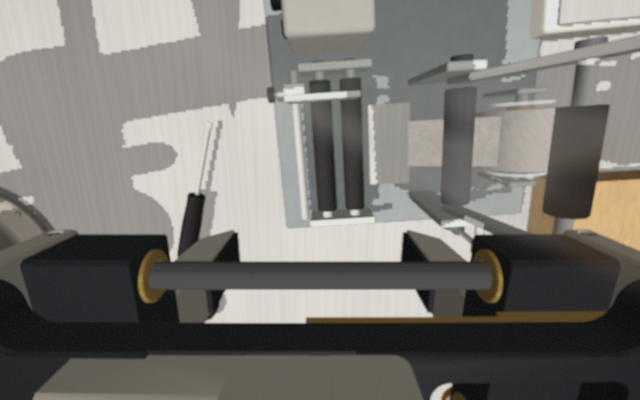

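The wrist view shows the rollers at cols 320 and 350, rows 75–213. The stop plate is at row ≈96, cols 285–362, close to the +y end plate at row ≈65. The hinge posts are near col 460, the press roller at (460,145) and the handle at (580,160).

Run:
```python
from h import *
d=dict(np.load("pics/w2.npz"));s=dict(tool_pos=d["s_pos"],tool_rot=d["s_rot"]);X=cloud(d,s);g=cv2.cvtColor(d["img"],cv2.COLOR_RGB2GRAY)
# rollers: dark pixels in the window, surface points near top
for lo,hi in((306,336),(337,364)):
    m=np.zeros_like(g,bool);m[105:208,lo:hi]=1;k=m&(g<70)&(X[...,2]>.056)&(X[...,2]<.075);P=X[k]
    f=np.polyfit(P[:,1],P[:,0],1);top=P[P[:,2]>np.percentile(P[:,2],60)];
    mids=[]
    for v in range(108,206):
        u=np.where(m[v]&(g[v]<70))[0]
        if len(u)>6: mids.append([(u[0]+u[-1])/2,v])
    W=onplane(d,mids,.0625,s);f2=np.polyfit(W[:,1],W[:,0],1);
    print("roller cloud dx/dy",f[0].round(4),"x@y=.177",np.polyval(f,.177).round(4),"ztop",np.percentile(P[:,2],98).round(4),"| ray",f2[0].round(4),np.polyval(f2,.177).round(4))
print("end plates/ stop / handle / roller rows scan:")
for col in (293,305,335,355):
    print("col",col,[(v,g[v,col],*X[v,col,1:].round(4)) for v in range(58,108,2)])
print("-y plate",[(v,g[v,335],*X[v,335,1:].round(4)) for v in range(206,230,2)])
for nm,(a,b,e,f_) in dict(press=(95,195,440,480),handle=(112,205,550,606)).items():
    m=np.zeros_like(g,bool);m[a:b,e:f_]=1;k=m&(g<90)&(X[...,2]>.19)&(X[...,2]<.33);P=X[k];q=np.polyfit(P[:,1],P[:,0],1)
    print(nm,len(P),"x",np.percentile(P[:,0],[2,50,98]).round(4),"y",np.percentile(P[:,1],[1,99]).round(4),"z",np.percentile(P[:,2],[2,50,98]).round(4),"dx/dy",q[0].round(4))
k=(X[...,2]>.11)&(X[...,2]<.19)&(X[...,0]>.56);v,u=np.where(k);P=X[k]
for z in(.11,.13,.15,.17):
    q=P[(P[:,2]>=z)&(P[:,2]<z+.02)];print("z",z,len(q),"xmin",[ (round(a,2),q[(q[:,1]>=a)&(q[:,1]<a+.02)][:,0].min().round(3)) for a in np.arange(.06,.32,.02) if ((q[:,1]>=a)&(q[:,1]<a+.02)).sum()>3])
```

```text
roller cloud dx/dy -0.0698 x@y=.177 0.5037 ztop 0.0674 | ray -0.0674 0.5037
roller cloud dx/dy -0.0341 x@y=.177 0.5387 ztop 0.0674 | ray -0.0731 0.5369
end plates/ stop / handle / roller rows scan:
col 293 [(58, np.uint8(116), np.float64(0.2688), np.float64(0.0285)), (60, np.uint8(116), np.float64(0.2669), np.float64(0.0273)), (62, np.uint8(116), np.float64(0.2644), np.float64(0.0289)), (64, np.uint8(117), np.float64(0.2621), np.float64(0.03)), (66, np.uint8(119), np.float64(0.2601), np.float64(0.0284)), (68, np.uint8(117), np.float64(0.2577), np.float64(0.03)), (70, np.uint8(130), np.float64(0.2557), np.float64(0.0282)), (72, np.uint8(151), np.float64(0.2505), np.float64(0.0505)), (74, np.uint8(151), np.float64(0.2485), np.float64(0.0492)), (76, np.uint8(151), np.float64(0.2463), np.float64(0.0499)), (78, np.uint8(150), np.float64(0.2444), np.float64(0.0485)), (80, np.uint8(151), np.float64(0.2421), np.float64(0.0502)), (82, np.uint8(149), np.float64(0.2401), np.float64(0.0489)), (84, np.uint8(158), np.float64(0.2374), np.float64(0.0546)), (86, np.uint8(173), np.float64(0.2351), np.
[... 5424 characters left out ...]
loat64(0.083), np.float64(0.0406)), (214, np.uint8(93), np.float64(0.0832), np.float64(0.0497)), (216, np.uint8(93), np.float64(0.083), np.float64(0.0573)), (218, np.uint8(132), np.float64(0.0828), np.float64(0.0643)), (220, np.uint8(218), np.float64(0.0822), np.float64(0.0701)), (222, np.uint8(228), np.float64(0.0791), np.float64(0.0687)), (224, np.uint8(223), np.float64(0.0765), np.float64(0.0686)), (226, np.uint8(213), np.float64(0.0491), np.float64(0.0005)), (228, np.uint8(216), np.float64(0.0455), np.float64(-0.0009))]Traceback (most recent call last):
  File "<stdin>", line 18, in <module>
    raise TypeError("expected non-empty vector for x")
TypeError: expected non-empty vector for x
```

Run:
```python
from h import *
def ld(n):
    d=dict(np.load(f"pics/{n}.npz"));s=dict(tool_pos=d["s_pos"],tool_rot=d["s_rot"]) if "s_pos" in d else None;return d,cloud(d,s)
psi=.07;O=np.array([.521,.1675]);A=np.array([[np.cos(psi),-np.sin(psi)],[np.sin(psi),np.cos(psi)]])
for n in("w2","scene0","side0"):
    d,X=ld(n);C=X.copy();C[...,:2]=(X[...,:2]-O)@A
    k=(C[...,2]>.1)&(C[...,2]<.33)&(C[...,0]>.03)&(C[...,0]<.2)&(abs(C[...,1])<.1);P=C[k]*1000;print(n,len(P))
    for z in range(100,330,20):
        q=P[(P[:,2]>=z)&(P[:,2]<z+20)]
        for nm,a,b in(("-",-100,-45),("0",-45,45),("+",45,100)):
            r=q[(q[:,1]>=a)&(q[:,1]<b)]
            if len(r)>4: print(" z",z,nm,len(r),"x",np.percentile(r[:,0],[3,50,97]).round(),"y",np.percentile(r[:,1],[3,97]).round())
d,X=ld("w1");k=(X[...,2]>.07)&(X[...,2]<.2)&(X[...,1]<-.33)&(X[...,1]>-.45)&(X[...,0]<.6)
v,u=np.where(k);k&=(np.mgrid[:400,:640][0]<245);P=X[k]
for a in np.arange(.3,.6,.02):
    q=P[(P[:,0]>=a)&(P[:,0]<a+.02)]
    if len(q)>3: print("box x",a.round(2),len(q),"ymax",q[:,1].max().round(4),"z@",q[q[:,1].argmax(),2].round(3),"zmax",q[:,2].max().round(3))
d,X=ld("scene0");k=(X[...,2]>.07)&(X[...,2]<.2)&(X[...,1]<-.37)&(X[...,1]>-.45)&(X[...,0]<.6)&(X[...,0]>.36);P=X[k]
for a in np.arange(.36,.6,.015):
    q=P[(P[:,0]>=a)&(P[:,0]<a+.015)]
    if len(q)>3: print("scene box x",a.round(3),len(q),"ymax",q[:,1].max().round(4),"z@",q[q[:,1].argmax(),2].round(3),"zmax",q[:,2].max().round(3),"y@zmax",q[q[:,2].argmax(),1].round(3))
```

```text
w2 21391
 z 100 - 129 x [ 88.  92. 105.] y [-71. -65.]
 z 100 0 2835 x [151. 168. 190.] y [-35.  34.]
 z 100 + 119 x [ 88.  89. 111.] y [64. 72.]
 z 120 - 335 x [ 88.  97. 115.] y [-87. -46.]
 z 120 0 1731 x [ 92. 187. 199.] y [-33.  36.]
 z 120 + 280 x [ 88.  97. 114.] y [47. 76.]
 z 140 - 754 x [ 89. 103. 115.] y [-83. -46.]
 z 140 0 2698 x [ 94. 102. 115.] y [-42.  43.]
 z 140 + 989 x [ 89. 103. 120.] y [46. 76.]
 z 160 - 352 x [103. 109. 120.] y [-83. -56.]
 z 160 + 208 x [103. 106. 118.] y [55. 61.]
 z 180 - 318 x [108. 113. 125.] y [-61. -56.]
 z 180 + 272 x [108. 111. 123.] y [56. 61.]
 z 200 - 148 x [113. 120. 129.] y [-59. -56.]
 z 200 + 376 x [112. 116. 128.] y [56. 61.]
 z 220 - 11 x [124. 125. 126.] y [-46. -45.]
 z 220 0 1285 x [117. 118. 126.] y [-41.  42.]
 z 220 + 690 x [117. 122. 127.] y [46. 64.]
 z 240 0 5358 x [118. 125. 136.] y [-35.  39.]
 z 240 + 1206 x [122. 126. 135.] y [46. 65.]
 z 260 0 233 x [30. 34. 40.] y [-30. -29.]
 z 260 + 224 x [126. 127. 131.] y [56. 61.]
 z 280 0 352 x [30. 35. 40.] y [-30. -29.]
 z 320 0 488 x [32. 56. 65.] y [-7. -4.]
scene0 2172
[... 2224 characters left out ...]
x x 0.34 92 ymax -0.3894 z@ 0.106 zmax 0.106
box x 0.38 9 ymax -0.3873 z@ 0.096 zmax 0.098
box x 0.4 176 ymax -0.386 z@ 0.096 zmax 0.106
box x 0.42 201 ymax -0.385 z@ 0.095 zmax 0.106
box x 0.44 131 ymax -0.3844 z@ 0.097 zmax 0.107
scene box x 0.36 95 ymax -0.3877 z@ 0.164 zmax 0.172 y@zmax -0.398
scene box x 0.375 121 ymax -0.3871 z@ 0.169 zmax 0.172 y@zmax -0.4
scene box x 0.39 141 ymax -0.3854 z@ 0.11 zmax 0.171 y@zmax -0.4
scene box x 0.405 138 ymax -0.3861 z@ 0.167 zmax 0.171 y@zmax -0.399
scene box x 0.42 105 ymax -0.3857 z@ 0.164 zmax 0.172 y@zmax -0.395
scene box x 0.435 410 ymax -0.3846 z@ 0.168 zmax 0.173 y@zmax -0.432
scene box x 0.45 28 ymax -0.39 z@ 0.142 zmax 0.17 y@zmax -0.413
```

Run:
```python
from h import *
def ld(n):
    d=dict(np.load(f"pics/{n}.npz"));s=dict(tool_pos=d["s_pos"],tool_rot=d["s_rot"]) if "s_pos" in d else None;return d,cloud(d,s)
psi=.07;O=np.array([.521,.1675]);A=np.array([[np.cos(psi),-np.sin(psi)],[np.sin(psi),np.cos(psi)]])
for n in("w2","scene0","side0"):
    d,X=ld(n);C=X.copy();C[...,:2]=(X[...,:2]-O)@A;P=C[np.isfinite(C[...,2])]*1000
    for nm,y0,y1 in(("-post",-74,-63),("-bar",-62,-46),("mid",-45,45),("+bar",46,62),("+post",63,74)):
        q=P[(P[:,1]>y0)&(P[:,1]<y1)&(P[:,2]>80)&(P[:,2]<190)]
        print(n,nm,[(x,np.percentile(r[:,2],97).round(),len(r)) for x in range(76,124,4) if len(r:=q[(q[:,0]>=x)&(q[:,0]<x+4)])>2])
```

```text
w2 -post [(84, np.float64(144.0), 59), (88, np.float64(147.0), 192), (92, np.float64(147.0), 109), (96, np.float64(147.0), 110), (100, np.float64(148.0), 86), (104, np.float64(147.0), 57), (108, np.float64(173.0), 85), (112, np.float64(174.0), 35), (116, np.float64(167.0), 7)]
w2 -bar [(92, np.float64(144.0), 59), (96, np.float64(149.0), 112), (100, np.float64(165.0), 142), (104, np.float64(180.0), 182), (108, np.float64(189.0), 167), (112, np.float64(189.0), 97), (116, np.float64(189.0), 68), (120, np.float64(189.0), 31)]
w2 mid [(88, np.float64(140.0), 7), (92, np.float64(144.0), 913), (96, np.float64(148.0), 598), (100, np.float64(149.0), 550), (104, np.float64(149.0), 614), (108, np.float64(148.0), 556), (112, np.float64(146.0), 237), (116, np.float64(142.0), 44)]
w2 +bar [(92, np.float64(144.0), 71), (96, np.float64(148.0), 132), (100, np.float64(164.0), 159), (104, np.float64(180.0), 190), (108, np.float64(190.0), 164), (112, np.float64(188.0), 47), (116, np.float64(188.0), 26), (120, np.float64(189.0), 13)]
w2 +post [(84, np.float64(144.0), 12), (88, np.float64(147.0), 267), (
[... 1830 characters left out ...]
6, np.float64(183.0), 3), (120, np.float64(188.0), 4)]
side0 mid [(88, np.float64(146.0), 24), (92, np.float64(151.0), 32), (96, np.float64(153.0), 29), (100, np.float64(152.0), 27), (104, np.float64(152.0), 15), (108, np.float64(150.0), 11), (112, np.float64(135.0), 9), (116, np.float64(93.0), 8), (120, np.float64(93.0), 11)]
side0 +bar [(92, np.float64(137.0), 4), (96, np.float64(133.0), 3), (100, np.float64(129.0), 3)]
side0 +post [(84, np.float64(143.0), 20), (88, np.float64(141.0), 26), (92, np.float64(137.0), 18), (96, np.float64(134.0), 15), (100, np.float64(124.0), 9), (104, np.float64(117.0), 10), (108, np.float64(111.0), 7), (112, np.float64(111.0), 9), (116, np.float64(109.0), 7)]
```

Post tops are at about 148 mm with fronts at x +87, and the hinge barrel spans x 93–116 with its top at about 148 mm. I'll grip the jar 9 mm below the pad centre and about 18 mm from its middle towards the base. That keeps the gripper body clear of the crate, posts and barrel.

step_arm:
  plan:
    - [-1, -0.06, -0.01, 0, 0]
    - [-1, -0.12, -0.019, 0, 0]
    - [-1, -0.18, -0.019, 0, 0]
    - [-1, -0.24, -0.019, 0, 0]
    - [-1, -0.3, -0.019, 0, 0]
    - [-1, -0.36, -0.019, 0, 0]
    - [-1, -0.42, -0.019, 0, 0]
    - [-1, -0.46, -0.019, 0, 0]
    - [-1, -0.471, -0.019, 0, 0]
    - [-1, -0.471, -0.019, 0.04, 0]
    - [-1, -0.471, -0.019, 0.08, 0]
    - [-1, -0.471, -0.019, 0.11, 0]
    - [-1, -0.471, -0.019, 0.13, 0]
    - [-1, -0.471, -0.019, 0.13, 0]

```text
time: 4.25
tool_pos: [0.4799, -0.34, 0.1255]
tool_rot: [-3.139, -0.003, 1.571]
contact_force: [-0.5, -0.9, 0.5]
opening: 0.0919
grip_force: 0.0
```

step_arm:
  plan:
    - [-1, -0.001, 0.001, 0.03, 0]
    - [-1, -0.001, 0.001, 0.055, 0]
    - [-1, -0.001, 0.001, 0.075, 0]
    - [-1, -0.001, 0.001, 0.09, 0]
    - [-1, -0.001, 0.001, 0.1, 0]
    - [-1, -0.001, 0.001, 0.1, 0]

```text
time: 5.0
tool_pos: [0.482, -0.3419, 0.0266]
tool_rot: [-3.141, -0.0, 1.571]
contact_force: [0.6, 0.7, 0.1]
opening: 0.092
grip_force: 0.0
```

No contact on the way down. I'll close gently, then lift.

step_arm:
  grip_force: 45
  plan:
    - [1, 0, 0, 0, 0]
    - [1, 0, 0, 0, 0]
    - [1, 0, 0, 0, 0]
    - [1, 0, 0, 0, 0]
    - [1, 0, 0, 0, 0]
    - [1, 0, 0, 0, 0]
    - [1, 0, 0, -0.01, 0]
    - [1, 0, 0, -0.02, 0]
    - [1, 0.005, 0, -0.04, 0]
    - [1, 0.01, 0, -0.06, 0]
    - [1, 0.02, 0, -0.1, 0]
    - [1, 0.02, 0, -0.15, 0]
    - [1, 0.02, 0, -0.2, 0]
    - [1, 0.02, 0, -0.22, 0]
    - [1, 0.02, 0, -0.22, 0]

```text
time: 6.88
tool_pos: [0.4827, -0.3223, 0.249]
tool_rot: [3.138, 0.003, 1.571]
contact_force: [0.5, 0.8, -2.8]
opening: 0.0593
grip_force: 45.0
```

Run:
```python
from cell import *
from h import *
s=observe();print(s["tool_pos"],s["opening"],s["grip_force"],s["contact_force"])
c=read_camera("wrist");c2=read_camera("scene");c3=read_camera("side")
a=c["img"][150:400,180:460]
R,t=pose(c2);p=c2["R"]@s["tool_pos"]+c2["t"];u,v=int(319+449*p[0]/p[2]),int(202+449*p[1]/p[2])
b=c2["img"][max(0,v-60):v+60,max(0,u-70):u+70]
p=c3["R"]@s["tool_pos"]+c3["t"];u,v=int(308+478*p[0]/p[2]),int(194+478*p[1]/p[2]);print(u,v)
d=c3["img"][max(0,v-60):v+60,max(0,u-70):u+70]
H=300;o=np.hstack([cv2.resize(i,(260,H)) for i in (a,b,d) if i.size]);cv2.imwrite("pics/held.png",o[:,:,::-1])
```

```text
[ 0.48267318 -0.32232762  0.24896919] 0.05931364491300049 44.9605518579483 [ 0.51550262  0.78556569 -2.84921628]
423 221
```

View pics/held.png

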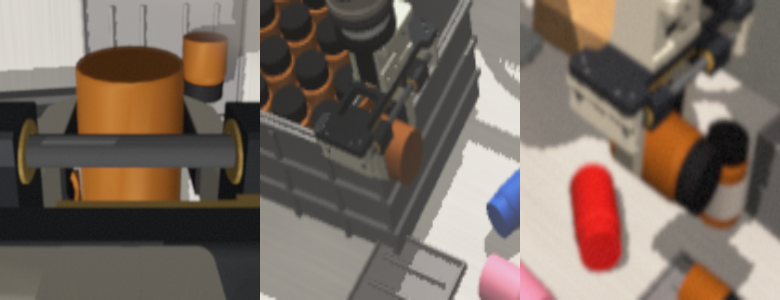

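The jar is held: the opening reads 59 mm and the weight 2.8 N. The pictures show only the small jar left in the tray. Now I'll measure the jar's tilt and base position in the tool frame from the wrist depth.

```bash
cat > held.py <<'E'
from cell import *
from h import *
s=observe();c=read_camera("wrist");T=c["T_tool_cam"]
v,u=np.mgrid[:400,:640];P=(slopes(c,u,v)*c["range_z"][...,None])@T[:3,:3].T+T[:3,3];im=c["img"]
hsv=cv2.cvtColor(im,cv2.COLOR_RGB2HSV)
m=(hsv[...,0]<18)&(hsv[...,1]>100)&(c["range_z"]>0)&(v<330)&(abs(P[...,1])<.034)&(P[...,2]>-.05)&(P[...,2]<.06)
Q=P[m];print(len(Q),"x",np.percentile(Q[:,0],[1,50,99]).round(4),"z",np.percentile(Q[:,2],[1,50,99]).round(4))
# top ridge of cylinder per x slice: circle fit in (y,z)
pts=[]
for a in np.arange(-.05,.07,.006):
    q=Q[(Q[:,0]>=a)&(Q[:,0]<a+.006)]
    if len(q)>40 and np.ptp(q[:,1])>.03:
        A=np.c_[q[:,1],q[:,2],np.ones(len(q))];r=np.linalg.lstsq(A,-(q[:,1]**2+q[:,2]**2),rcond=None)[0];R=np.sqrt(r[0]**2/4+r[1]**2/4-r[2])
        pts.append([a+.003,-r[0]/2,-r[1]/2,R,q[:,2].min(),len(q)])
print(np.round(pts,4))
E
python3 held.py
```

```text
10868 x [-0.0238  0.0186  0.0306] z [-0.0392 -0.0333  0.0094]
[[-2.900e-02  1.400e-03 -9.000e-03  2.940e-02 -2.610e-02  5.200e+01]
 [-2.300e-02  1.300e-03 -8.600e-03  2.950e-02 -3.440e-02  2.630e+02]
 [-1.700e-02  1.300e-03 -9.000e-03  2.930e-02 -3.940e-02  9.710e+02]
 [-1.100e-02  4.000e-04 -1.030e-02  2.840e-02 -3.990e-02  1.077e+03]
 [-5.000e-03 -1.000e-04 -1.100e-02  2.760e-02 -3.960e-02  5.100e+02]
 [ 1.000e-03  1.000e-03 -7.000e-03  3.030e-02 -2.420e-02  6.800e+01]
 [ 7.000e-03  9.000e-04 -7.800e-03  3.020e-02 -3.730e-02  4.880e+02]
 [ 1.300e-02  8.000e-04 -9.200e-03  2.930e-02 -4.000e-02  1.357e+03]
 [ 1.900e-02  8.000e-04 -9.300e-03  2.920e-02 -3.960e-02  1.437e+03]
 [ 2.500e-02  8.000e-04 -9.400e-03  2.910e-02 -4.080e-02  1.505e+03]
 [ 3.100e-02  9.000e-04 -1.450e-02  2.020e-02 -3.990e-02  3.139e+03]]
```

The jar sits level in the grip. Its axis is 9 mm above the TCP and its base is 30.5 mm ahead of it. Next I'll carry it over the rollers and stop above them.

step_arm:
  plan:
    - [1, 0.06, 0.004, 0, 0]
    - [1, 0.12, 0.008, 0, 0]
    - [1, 0.18, 0.012, 0, -0.01]
    - [1, 0.24, 0.016, 0, -0.02]
    - [1, 0.3, 0.02, 0, -0.03]
    - [1, 0.36, 0.024, 0, -0.04]
    - [1, 0.42, 0.028, 0, -0.05]
    - [1, 0.46, 0.032, 0, -0.06]
    - [1, 0.49, 0.036, 0, -0.07]
    - [1, 0.505, 0.036, 0, -0.07]
    - [1, 0.505, 0.036, 0.03, -0.07]
    - [1, 0.505, 0.036, 0.06, -0.07]
    - [1, 0.505, 0.036, 0.09, -0.07]
    - [1, 0.505, 0.036, 0.11, -0.07]
    - [1, 0.505, 0.036, 0.11, -0.07]
    - [1, 0.505, 0.036, 0.11, -0.07]

```text
time: 9.07
tool_pos: [0.5185, 0.1827, 0.1374]
tool_rot: [3.141, -0.0, 1.64]
contact_force: [0.8, -0.2, -2.7]
opening: 0.059
grip_force: 45.0
```

```bash
python3 - <<'E'
from cell import *
from h import *
s=observe();print(s["tool_pos"],s["tool_rot"],s["contact_force"])
c=read_camera("wrist");X=cloud(c,s);cv2.imwrite("pics/w3.png",c["img"][80:330,200:520,::-1])
g=c["img"].astype(int).sum(2)
k=(X[...,2]>.095)&(X[...,2]<.11)&(X[...,0]>.47)&(X[...,0]<.57)&(X[...,1]>.19)&(X[...,1]<.25);k[260:]=0
P=X[k];print(len(P),np.percentile(P,[2,50,98],axis=0).round(4))
for a in np.arange(.48,.56,.01):
    q=P[(P[:,0]>=a)&(P[:,0]<a+.01)]
    if len(q)>5: print(a.round(2),len(q),"y",q[:,1].min().round(4),np.percentile(q[:,1],[5,95]).round(4),"z",np.median(q[:,2]).round(4))
E
python3 held.py | head -1
```

```text
[0.51847127 0.18272332 0.13737714] [ 3.1407147e+00 -3.0872093e-05  1.6401677e+00] [ 0.79560223 -0.20978251 -2.7304091 ]
1195 [[0.4715 0.2179 0.0963]
 [0.5047 0.2226 0.1039]
 [0.5382 0.2267 0.1054]]
0.48 172 y 0.2176 [0.2181 0.2237] z 0.1039
0.49 166 y 0.2184 [0.2188 0.2243] z 0.104
0.5 173 y 0.2191 [0.2195 0.225 ] z 0.1039
0.51 173 y 0.2199 [0.2202 0.2257] z 0.1039
0.52 170 y 0.2206 [0.2209 0.2264] z 0.104
0.53 167 y 0.2212 [0.2216 0.227 ] z 0.1039
10879 x [-0.0235  0.0188  0.0305] z [-0.0392 -0.0333  0.0112]
```

View pics/w3.png

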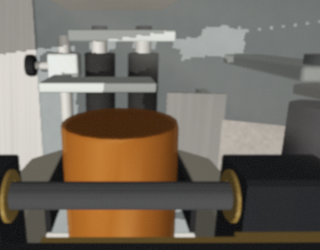

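The wrist view shows the jar above the rollers at crop cols 62–178. The stop plate is ahead of it at crop row ≈85 with its face at y≈0.2205, so the gap is about 7 mm. Now I'll lower the jar.

step_arm:
  plan:
    - [1, 0, 0, 0.015, 0]
    - [1, 0, 0, 0.03, 0]
    - [1, 0, 0, 0.04, 0]
    - [1, 0, 0, 0.046, 0]
    - [1, 0, 0, 0.049, 0]
    - [1, 0, 0, 0.05, 0]
    - [1, 0, 0, 0.05, 0]

```text
time: 10.05
tool_pos: [0.5182, 0.1831, 0.087]
tool_rot: [3.141, -0.0, 1.641]
contact_force: [0.3, 0.4, -2.8]
opening: 0.059
grip_force: 45.0
```

step_arm:
  plan:
    - [1, 0, 0, 0.001, 0]
    - [1, 0, 0, 0.002, 0]
    - [1, 0, 0, 0.003, 0]
    - [1, 0, 0, 0.003, 0]
    - [1, 0, 0, 0.003, 0]

```text
time: 10.68
tool_pos: [0.5185, 0.1831, 0.0846]
tool_rot: [3.14, -0.0, 1.641]
contact_force: [-1.5, -0.3, 5.7]
opening: 0.0595
grip_force: 45.0
```

The jar is on the rollers with about 8 N of support. Next I'll ease slightly and slide it toward the stop.

step_arm:
  plan:
    - [1, 0, -0.0005, -0.001, 0]
    - [1, 0.002, -0.0005, -0.001, 0]
    - [1, 0.004, -0.0005, -0.001, 0]
    - [1, 0.0055, -0.0005, -0.001, 0]
    - [1, 0.006, -0.0005, -0.001, 0]
    - [1, 0.006, -0.0005, -0.001, 0]

```text
time: 11.42
tool_pos: [0.5175, 0.189, 0.0849]
tool_rot: [3.141, 0.0, 1.641]
contact_force: [2.9, -1.9, 1.8]
opening: 0.059
grip_force: 45.0
```

step_arm:
  plan:
    - [1, 0.0005, 0.0003, 0, 0]
    - [1, 0.001, 0.0003, 0, 0]
    - [1, 0.001, 0.0003, 0, 0]

```text
time: 11.8
tool_pos: [0.5175, 0.1892, 0.0849]
tool_rot: [3.141, 0.001, 1.641]
contact_force: [2.0, -7.2, 3.2]
opening: 0.0594
grip_force: 45.0
```

It has touched the stop with about 7 N, well below 25 N. I'll relax a little, open and wait.

step_arm:
  plan:
    - [1, -0.0004, -0.0002, 0, 0]
    - [1, -0.0004, -0.0002, 0, 0]
    - [-0.8, -0.0004, -0.0002, 0, 0]
    - [-0.8, -0.0004, -0.0002, 0, 0]
    - [-0.8, -0.0004, -0.0002, 0, 0]
    - [-0.8, -0.0004, -0.0002, 0, 0]
    - [-0.8, -0.0004, -0.0002, 0, 0]
    - [-0.8, -0.0004, -0.0002, 0, 0]

```text
time: 12.8
tool_pos: [0.5172, 0.1896, 0.0847]
tool_rot: [3.142, -0.0, 1.641]
contact_force: [0.0, -0.4, 0.7]
opening: 0.0827
grip_force: 0.0
```

step_arm:
  plan:
    - [-0.8, 0, 0, -0.02, 0]
    - [-0.8, 0, 0, -0.05, 0]
    - [-0.8, 0, 0, -0.09, 0]
    - [-0.8, 0, 0, -0.13, 0]
    - [-0.8, -0.03, 0, -0.17, 0]
    - [-0.8, -0.06, -0.02, -0.2, 0]
    - [-0.8, -0.06, -0.02, -0.2, 0]
    - [-0.8, -0.06, -0.02, -0.2, 0]

```text
time: 13.8
tool_pos: [0.5013, 0.1285, 0.2842]
tool_rot: [-3.141, -0.0, 1.64]
contact_force: [1.0, 0.2, -1.0]
opening: 0.0826
grip_force: 0.0
```

Run:
```python
from cell import *
from h import *
s=observe();print(s["time"],s["tool_pos"],s["tool_rot"])
c=read_camera("wrist");X=cloud(c,s);cv2.imwrite("pics/w4.png",c["img"][:,:,::-1])
np.savez("pics/w4.npz",s_pos=s["tool_pos"],s_rot=s["tool_rot"],**c)
psi=.07;O=np.array([.521,.1675]);A=np.array([[np.cos(psi),-np.sin(psi)],[np.sin(psi),np.cos(psi)]])
C=X.copy();C[...,:2]=(X[...,:2]-O)@A
hsv=cv2.cvtColor(c["img"],cv2.COLOR_RGB2HSV);m=(hsv[...,0]<18)&(hsv[...,1]>100)&(C[...,2]>.08)&(C[...,2]<.14)&(abs(C[...,0])<.04)&(abs(C[...,1])<.08)
Q=C[m];print(len(Q),"y",np.percentile(Q[:,1],[1,99]).round(4),"ztop",np.percentile(Q[:,2],98).round(4))
for a in np.arange(-.03,.055,.01):
    q=Q[(Q[:,1]>=a)&(Q[:,1]<a+.01)&(Q[:,2]>.1)]
    if len(q)>40:
        M=np.c_[q[:,0],q[:,2],np.ones(len(q))];r=np.linalg.lstsq(M,-(q[:,0]**2+q[:,2]**2),rcond=None)[0];print(a.round(3),(-r[:2]/2).round(4),np.sqrt(r[0]**2/4+r[1]**2/4-r[2]).round(4))
k=(C[...,2]>.098)&(C[...,2]<.11)&(abs(C[...,0])<.03)&(C[...,1]>.04)&(C[...,1]<.07)&(hsv[...,1]<60);print("stop",k.sum(),np.percentile(C[k][:,1],[2,98]).round(4))
# rollers in cradle frame
for sg in(-1,1):
    k=(C[...,2]>.06)&(C[...,2]<.072)&(abs(C[...,0]-sg*.017)<.012)&(C[...,1]>.058)&(C[...,1]<.072);P=C[k]
    if len(P)>20: print("roller",sg,len(P),P[P[:,2]>np.percentile(P[:,2],70)][:,0].mean().round(4))
```

```text
13.8 [0.50125838 0.12854441 0.28416436] [-3.14107288e+00 -3.12919355e-04  1.64043508e+00]
3622 y [-0.0241  0.0504] ztop 0.1237
-0.03 [0.0007 0.0953] 0.0252
-0.02 [0.0009 0.0935] 0.0291
-0.01 [0.0006 0.0943] 0.0287
0.0 [0.0003 0.0946] 0.0284
0.01 [0.     0.0945] 0.0285
0.02 [-0.0001  0.0946] 0.0285
0.03 [-0.0003  0.0944] 0.0286
0.04 [-0.0003  0.0945] 0.0285
0.05 [-0.0002  0.0944] 0.0283
stop 257 [0.0525 0.0576]
roller -1 168 -0.0157
roller 1 176 0.0172
```

View pics/w4.png

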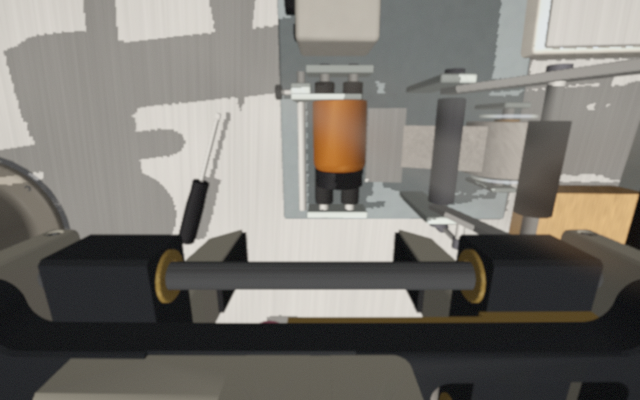

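The jar lies on both rollers at (340,130), parallel to them, with its base against the stop plate at row ≈94. The press arm is still up, with the handle at (548,165). I'll check the handle position by rays before gripping it.

Run:
```python
from h import *
psi=.07;O=np.array([.521,.1675]);A=np.array([[np.cos(psi),-np.sin(psi)],[np.sin(psi),np.cos(psi)]])
for n in("w4","w2"):
    d=dict(np.load(f"pics/{n}.npz"));s=dict(tool_pos=d["s_pos"],tool_rot=d["s_rot"]);g=cv2.cvtColor(d["img"],cv2.COLOR_RGB2GRAY)
    for v in range(130,206,15):
        u=np.where(g[v,510:620]<75)[0]+510
        if len(u)<8: continue
        W=onplane(d,[(u[0],v),(u[-1],v)],.3006,s);w=(W[:,:2]-O)@A;print(n,v,u[0],u[-1],w.round(4).tolist())
d=dict(np.load("pics/scene0.npz"));g=cv2.cvtColor(d["img"],cv2.COLOR_RGB2GRAY);X=cloud(d);C=X.copy();C[...,:2]=(X[...,:2]-O)@A
k=(C[...,2]>.285)&(C[...,2]<.32)&(abs(C[...,1])<.04)&(C[...,0]>.1);P=C[k];print(P.mean(0),np.percentile(P,[2,98],axis=0).round(4))
M=np.c_[P[:,0],P[:,2],np.ones(len(P))];r=np.linalg.lstsq(M,-(P[:,0]**2+P[:,2]**2),rcond=None)[0];print("circ",(-r[:2]/2).round(4),np.sqrt(r[0]**2/4+r[1]**2/4-r[2]).round(4))
```

```text
w4 175 550 558 [[0.0882, 0.0068], [0.0921, 0.0068]]
w4 190 534 619 [[0.0819, -0.0006], [0.1236, -0.0006]]
w4 205 516 552 [[0.0744, -0.0081], [0.0922, -0.0081]]
w2 160 573 598 [[0.0767, 0.0127], [0.0863, 0.0121]]
w2 175 551 619 [[0.069, 0.0074], [0.0956, 0.0056]]
w2 190 546 593 [[0.0678, 0.0016], [0.0864, 0.0003]]
w2 205 543 590 [[0.0674, -0.0045], [0.0862, -0.0058]]
[1.45560127e-01 8.99738357e-05 3.05089505e-01] [[ 0.1378 -0.0383  0.2988]
 [ 0.1508  0.0381  0.3094]]
circ [0.1444 0.303 ] 0.0051
```

That corrects my reading: the bar at (548,165) is the press roller and the one at (450,150) is the hinge barrel, so the handle is out of the wrist view. Scene depth gives the handle at cradle (0.144, 0, 0.302), which agrees with the geometry's (0.1436, 0, 0.3006). I'll move above it half open.

step_arm:
  plan:
    - [0, 0, 0, -0.04, 0]
    - [0, 0, 0, -0.08, 0]
    - [0, 0.01, 0.03, -0.08, 0]
    - [0, 0.02, 0.07, -0.08, 0]
    - [0, 0.03, 0.11, -0.08, 0]
    - [0, 0.0375, 0.15, -0.08, 0]
    - [0, 0.0375, 0.1665, -0.08, 0]
    - [0, 0.0375, 0.1665, -0.08, 0]
    - [0, 0.0375, 0.1665, -0.08, 0]

```text
time: 14.98
tool_pos: [0.6643, 0.1779, 0.3639]
tool_rot: [-3.14, 0.0, 1.642]
contact_force: [-0.0, 0.3, 0.4]
opening: 0.0463
grip_force: 0.0
```

Run:
```python
from cell import *
from h import *
s=observe();print(s["time"],s["tool_pos"],s["tool_rot"],s["opening"])
psi=.07;O=np.array([.521,.1675]);A=np.array([[np.cos(psi),-np.sin(psi)],[np.sin(psi),np.cos(psi)]])
print("tool cradle",(s["tool_pos"][:2]-O)@A)
c=read_camera("side");X=cloud(c);p=c["R"]@s["tool_pos"]+c["t"];u,v=int(308+478*p[0]/p[2]),int(194+478*p[1]/p[2]);print(u,v)
cv2.imwrite("pics/s5.png",cv2.resize(c["img"][max(0,v-70):v+110,max(0,u-110):u+110],None,fx=3,fy=3)[:,:,::-1])
```

```text
14.975 [0.6643311  0.17791708 0.36394459] [-3.14010236e+00  5.26481469e-05  1.64151856e+00] 0.04628930482381177
tool cradle [0.14370868 0.00036659]
312 66
```

View pics/s5.png

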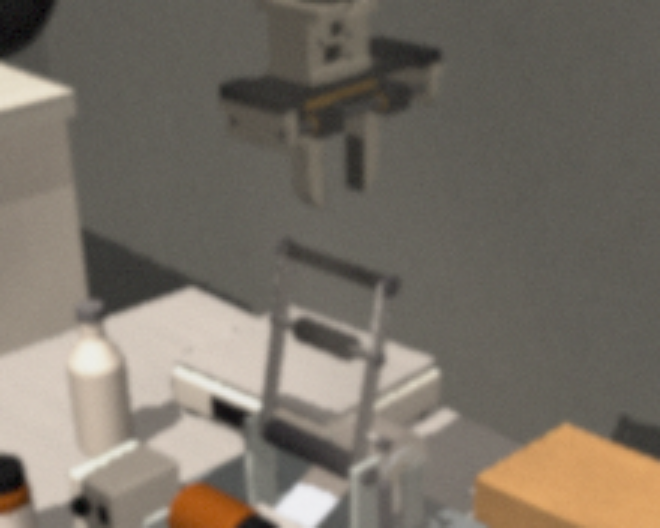

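The side crop shows the open fingers directly above the handle bar at crop (335,265). I'll descend and grip.

step_arm:
  grip_force: 55
  plan:
    - [0, 0, 0, 0.03, 0]
    - [0, 0, 0, 0.06, 0]
    - [0, 0, 0, 0.076, 0]
    - [0, 0, 0, 0.082, 0]
    - [0, 0, 0, 0.082, 0]
    - [1, 0, 0, 0.082, 0]
    - [1, 0, 0, 0.082, 0]
    - [1, 0, 0, 0.082, 0]
    - [1, 0, 0, 0.082, 0]
    - [1, 0, 0, 0.082, 0]
    - [1, 0, 0, 0.082, 0]

```text
time: 16.4
tool_pos: [0.6637, 0.1773, 0.2829]
tool_rot: [-3.139, 0.0, 1.641]
contact_force: [-4.8, -0.7, 2.4]
opening: 0.0125
grip_force: 55.0
```

Gripped. I'll work out the arc in tool axes.

Run:
```python
import numpy as np
def arc(q0,qs):
    return [[round(-.17*(np.cos(q)-np.cos(q0)),4),round(-.17*(np.sin(q)-np.sin(q0)),4)] for q in qs]
print(arc(1.8,np.arange(1.75,1.24,-.05)))
print(arc(1.25,np.arange(1.19,.36,-.06)))
print(arc(.35,np.arange(.31,-.05,-.04)))
```

```text
[[np.float64(-0.0083), np.float64(-0.0017)], [np.float64(-0.0167), np.float64(-0.003)], [np.float64(-0.0252), np.float64(-0.0039)], [np.float64(-0.0337), np.float64(-0.0044)], [np.float64(-0.0422), np.float64(-0.0044)], [np.float64(-0.0506), np.float64(-0.004)], [np.float64(-0.0591), np.float64(-0.0032)], [np.float64(-0.0675), np.float64(-0.002)], [np.float64(-0.0759), np.float64(-0.0003)], [np.float64(-0.0841), np.float64(0.0017)], [np.float64(-0.0922), np.float64(0.0042)]]
[[np.float64(-0.0096), np.float64(0.0035)], [np.float64(-0.0189), np.float64(0.0076)], [np.float64(-0.028), np.float64(0.0122)], [np.float64(-0.0368), np.float64(0.0174)], [np.float64(-0.0453), np.float64(0.023)], [np.float64(-0.0534), np.float64(0.0292)], [np.float64(-0.0611), np.float64(0.0359)], [np.float64(-0.0684), np.float64(0.043)], [np.float64(-0.0753), np.float64(0.0505)], [np.float64(-0.0817), np.float64(0.0584)], [np.float64(-0.0877), np.float64(0.0667)], [np.float64(-0.0931), np.float64(0.0754)], [np.float64(-0.098), np.float64(0.0843)], [np.float64(-0.1023), np.float64(0.0936)]]
[[np.float64(-0.0022), np.float64(0.0064)], [np.float64(-0.0041), np.float64(0.0129)], [np.float64(-0.0058), np.float64(0.0195)], [np.float64(-0.0072), np.float64(0.0262)], [np.float64(-0.0084), np.float64(0.0329)], [np.float64(-0.0093), np.float64(0.0396)], [np.float64(-0.0099), np.float64(0.0464)], [np.float64(-0.0102), np.float64(0.0532)], [np.float64(-0.0103), np.float64(0.06)]]
```

step_arm:
  plan:
    - [1, 0, -0.008, -0.0017, 0]
    - [1, 0, -0.017, -0.003, 0]
    - [1, 0, -0.025, -0.004, 0]
    - [1, 0, -0.034, -0.0044, 0]
    - [1, 0, -0.042, -0.0044, 0]
    - [1, 0, -0.051, -0.004, 0]
    - [1, 0, -0.059, -0.0032, 0]
    - [1, 0, -0.0675, -0.002, 0]
    - [1, 0, -0.076, -0.0003, 0]
    - [1, 0, -0.084, 0.0017, 0]
    - [1, 0, -0.092, 0.0042, 0]
    - [1, 0, -0.092, 0.0042, 0]

```text
time: 17.9
tool_pos: [0.5717, 0.1711, 0.2783]
tool_rot: [-3.139, -0.0, 1.641]
contact_force: [-0.9, 3.4, 4.1]
opening: 0.0122
grip_force: 55.0
```

The forces are small and the bar is still in the pads (12 mm). Continuing along the arc.

step_arm:
  plan:
    - [1, 0, -0.0096, 0.0035, 0]
    - [1, 0, -0.019, 0.0076, 0]
    - [1, 0, -0.028, 0.0122, 0]
    - [1, 0, -0.037, 0.0174, 0]
    - [1, 0, -0.0453, 0.023, 0]
    - [1, 0, -0.0534, 0.0292, 0]
    - [1, 0, -0.061, 0.036, 0]
    - [1, 0, -0.0684, 0.043, 0]
    - [1, 0, -0.0753, 0.0505, 0]
    - [1, 0, -0.0817, 0.0584, 0]
    - [1, 0, -0.0877, 0.0667, 0]
    - [1, 0, -0.093, 0.0754, 0]
    - [1, 0, -0.098, 0.0843, 0]
    - [1, 0, -0.1023, 0.0936, 0]
    - [1, 0, -0.1023, 0.0936, 0]

```text
time: 19.77
tool_pos: [0.469, 0.1643, 0.1828]
tool_rot: [-3.137, -0.001, 1.641]
contact_force: [-0.4, 8.2, -4.6]
opening: 0.0127
grip_force: 55.0
```

step_arm:
  plan:
    - [1, 0, -0.0026, 0.0063, 0]
    - [1, 0, -0.0049, 0.0127, 0]
    - [1, 0, -0.007, 0.0191, 0]
    - [1, 0, -0.0088, 0.0257, 0]
    - [1, 0, -0.0104, 0.0323, 0]
    - [1, 0, -0.0116, 0.039, 0]
    - [1, 0, -0.0127, 0.0457, 0]
    - [1, 0, -0.0134, 0.0525, 0]
    - [1, 0, -0.0138, 0.0576, 0]
    - [1, 0, -0.014, 0.061, 0]
    - [1, 0, -0.014, 0.061, 0]

```text
time: 21.15
tool_pos: [0.4556, 0.1633, 0.1226]
tool_rot: [-3.139, -0.001, 1.641]
contact_force: [-0.2, 8.4, -3.8]
opening: 0.0122
grip_force: 55.0
```

step_arm:
  plan:
    - [1, 0, 0, 0.0015, 0]
    - [1, 0, 0, 0.003, 0]
    - [1, 0, 0, 0.004, 0]
    - [1, 0, 0, 0.005, 0]
    - [1, 0, 0, 0.005, 0]

```text
time: 21.78
tool_pos: [0.4556, 0.1633, 0.1179]
tool_rot: [-3.139, -0.001, 1.641]
contact_force: [-0.6, 8.8, -2.5]
opening: 0.0127
grip_force: 55.0
```

step_arm:
  plan:
    - [1, 0, 0, 0.001, 0]
    - [1, 0, 0, 0.0015, 0]
    - [1, 0, 0, 0.002, 0]
    - [1, 0, 0, 0.002, 0]

```text
time: 22.28
tool_pos: [0.4556, 0.1633, 0.1167]
tool_rot: [-3.139, -0.001, 1.641]
contact_force: [-2.5, 7.7, 4.8]
opening: 0.0125
grip_force: 55.0
```

The vertical force changed from -2.5 to +4.8 N, so the roller is resting on the jar. Now I'll open partly, wait, then rise straight up.

step_arm:
  plan:
    - [0.1, 0, 0, 0, 0]
    - [0.1, 0, 0, 0, 0]
    - [0.1, 0, 0, 0, 0]
    - [0.1, 0, 0, 0, 0]
    - [0.1, 0, 0, -0.01, 0]
    - [0.1, 0, 0, -0.03, 0]
    - [0.1, 0, 0, -0.06, 0]
    - [0.1, 0, 0, -0.1, 0]
    - [0.1, -0.03, -0.02, -0.14, 0]
    - [0.1, -0.07, -0.02, -0.17, 0]
    - [0.1, -0.07, -0.02, -0.17, 0]
    - [0.1, -0.07, -0.02, -0.17, 0]

```text
time: 23.78
tool_pos: [0.4417, 0.0918, 0.2867]
tool_rot: [-3.141, -0.0, 1.64]
contact_force: [-1.5, 0.3, 0.2]
opening: 0.0415
grip_force: 0.0
```

Run:
```python
from cell import *
from h import *
s=observe();print(s["time"],s["tool_pos"],s["contact_force"],s["opening"])
psi=.07;O=np.array([.521,.1675]);A=np.array([[np.cos(psi),-np.sin(psi)],[np.sin(psi),np.cos(psi)]])
c=read_camera("wrist");cv2.imwrite("pics/w6.png",c["img"][:,:,::-1]);X=cloud(c,s);C=X.copy();C[...,:2]=(X[...,:2]-O)@A
hsv=cv2.cvtColor(c["img"],cv2.COLOR_RGB2HSV)
m=(hsv[...,0]<18)&(hsv[...,1]>100)&(C[...,2]>.08)&(C[...,2]<.14)&(abs(C[...,0])<.04)&(abs(C[...,1])<.08);Q=C[m]
print("jar",len(Q),np.percentile(Q,[1,99],axis=0).round(4))
k=(C[...,2]>.098)&(C[...,2]<.11)&(abs(C[...,0])<.03)&(C[...,1]>.04)&(C[...,1]<.07)&(hsv[...,1]<60);print("stop",k.sum(),np.percentile(C[k][:,1],[2,98]).round(4))
for nm,x in(("handle",-.065),("press",0)):
    k=(abs(C[...,0]-x)<.012)&(abs(C[...,1])<.03)&(C[...,2]>.1)&(C[...,2]<.2)&(hsv[...,2]<110);P=C[k]
    if len(P): print(nm,len(P),"ztop",np.percentile(P[:,2],97).round(4),"x",P[:,0].mean().round(4))
```

```text
23.775 [0.4416743  0.09184402 0.28668584] [-1.5050748   0.31323105  0.16476603] 0.04150523364291147
jar 2445 [[-0.0302 -0.022   0.0957]
 [ 0.0241  0.0503  0.1372]]
stop 184 [0.0528 0.0581]
handle 770 ztop 0.1428 x -0.0652
press 1535 ztop 0.1473 x -0.0021
```

View pics/w6.png

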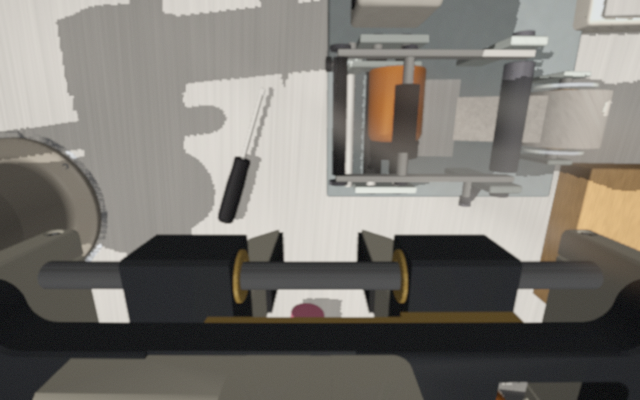

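The wrist view shows the pressure arm down. Its handle is at (340,120) with the top at 143 mm (expected 142), and the press roller at (405,115) rests on the jar with its top at 147 mm. The jar is still at the stop, and the robot is clear of everything. Handing in.

```bash
python3 -c "
from cell import *
print(hand_in())"
```

```text
the job is handed in; nothing more can be done
None
```

The longer jar lies on the rollers with its base at the stop plate, and I let go of it before moving the pressure arm. The arm was eased down onto it, and I handed the job in at about 24 s; the judge returned no verdict.

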